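Load the sample chamber

ROBOT

A 7-joint arm with a two-finger parallel gripper is mounted at the origin on the work surface. World frame = base frame: x ahead of the robot, y to its left, z up, the work surface at z = 0. Lengths are in m, angles in rad, forces in N, time in s.
With the tool pointing down it reaches from about 0.4 to 0.85 m from the base axis. Payload 4.5 kg.
Tool frame: the origin (TCP) lies on the centre line of the jaws, within the pads' length; the fingertips stand r.tips_ahead ahead of it and the grasp point (between the pads) is the TCP (r.tips_ahead is the distance from the TCP to the fingertips, in m); z points along the fingers, y is the direction in which the jaws open and shut (so a half turn about z gives the same grasp; the last joint's range is limited). The gripper opens to 88 mm and grips with 3 to 60 N. Pads are 18 mm wide; open, the fingers measure 123 mm over their backs; the gripper's body (75 mm by 187 mm) begins 45 mm behind the grasp point.
Start: joints at [-1.147, 0.689, -0.195, 1.565, 0.157, 0.902, -0.215], TCP at [0.237, 0.578, 0.258] pointing down, gripper open.
Joint ranges: [-3.01, 3.01], [-0.46, 2.08], [-1.47, 1.51], [0.13, 2.56], [-1, 4.14], [0.04, 2.09], [-2.66, 2.66]. Speed limits (rad/s): [2.57, 2.57, 3.14, 3.14, 3.14, 3.14, 3.14].

INTERFACE

Orientations are given as a unit quaternion [x, y, z, w].
In Python, from plant import r gives the robot as it stands.
- The arm moves only by the shell command python3 -m inch 'ROWS' [FORCE]. ROWS is JSON, a list of rows, each a list of 5 numbers: the shift along the world's x, y, z in units of 25 mm (1.0 is 25 mm), then the turn about the world's z in units of 6 degrees (1.0 is 6 degrees), then the finger opening in mm, from 0 to 88.1. A call has 1 to 5 rows; each row shifts and turns the commanded pose from where the row before left it; what a row does not reach is not made up. A row lasts 1/10 s, in which the tool goes at most 50 mm and 8.59 degrees, less where a joint would pass 70% of its speed; a pose out of reach is approached as far as the arm can. A call is refused whole if a number of a shift passes 1 or a number of a turn 1, either way. A call with a gripper value outside its range is refused whole. The fingers move at their own pace and stop on an object; FORCE is the grip in N (left out, the last holds). Time passes only in rows, so rows that do not move let the fingers close. It gives the time, the measured TCP pose, the force and the opening at its end, in the units of the state.
- r.get_state(): the state, without advancing time (a new reading comes with each control period).
- r.snapshot(name): name is "scene" or "side" or "wrist"; returns a dict with "pixels" (480x640x3 uint8, red, green, blue), "range_z" (480x640 float32, m along the optical axis (not along the pixel's ray), 0 where there is no reading), "K" (3x3 intrinsics, pixels), "k1" (the pictures are not rectified: a ray, as slopes to the right and down, at radius r is drawn at 1 + k1 r^2 times it, then the intrinsics apply), "position" and "attitude" of the camera in the world. Camera axes: x right, y up, looking along -z (the intrinsics and any distortion apply to the point x, -y, -z); pixel columns grow to the right and rows downward; lengths in m; the calibration is good to about 2 mm. A picture is of the moment at which its call begins.
- r.finish_job(): hands the job in, once; it reports no verdict.
The state is a dict: "clock": time; "q": joint angles; "qd": joint speeds; "joint_torque": joint torques, N m; "tool_pos": TCP position; "eef_rot": TCP orientation; "contact_force": force on the tool from outside, world axes, zero at the start; "moment": the same for the moment, N m; "opening": opening from 0.0 (shut) to 1.0 (fully open).
Only numpy, scipy, OpenCV 4.12 (cv2) and the standard library are available. Lean on these libraries where they do the work, as an engineer would, in place of code of your own. Each camera call takes 0.05 s, during which the arm holds its last target. There are 200 camera calls.

TASK

The sample tray of the small bench chamber stands out and its door hangs open. With the fingertips only, push the tray fully home by its front plate, leaving the door open until the tray is in; then swing the door fully shut by pushing on its outer face and take the hand away. Do not touch or upset the round steel holder riding on the tray, pick nothing up, and leave everything else on the bench where it is.

Things in the scene. Friction and masses are not known exactly. Their poses are not given: they have to be found in the camera images.
- chamber: low white housing fixed to the bench. Origin: centre of the underside of its low front part; x points from the mouth into the chamber (away from the robot, turned up to 0.35 rad), y left, z up. Low part x -90..90, y -100..100 mm, 78 mm high; mouth in the face x = -90 mm, open over y -68..68, z 12..66 mm. Rear part x 90..175 mm is 92 mm high.
- tray (a joint): how far the tray stands out, in m: 0 is fully home against its stop, starts between 0.066 and 0.104. The tray slides along the chamber's x axis, needs about 2 to 3 N, and stays where it is left.
- tray_front (a point): centre of the outer face of the tray's aluminium front plate (moves with the tray; axes parallel to the chamber's). Plate 128 mm wide in y, 15 to 62 mm above the bench, 8 mm thick; push it along the chamber's +x. Home, its outer face stands 3 mm proud of the chamber's face, so nothing blocks the fingertips.
- tray_floor (a point): centre of the top of the tray's floor, 21 mm above the bench, 80 mm behind the outer face of the front plate (moves with the tray, axes parallel to the chamber's). The floor runs 69 mm either way in x and 57 mm either way in y, inside a rim 6 mm high; the front plate closes its near end.
- door (a joint): opening angle of the door in rad: 0 is fully shut, starts between 1.45 and 1.9 (about square to the face, pointing at the robot). Upright hinge at the left end of the mouth seen from the robot; moderately stiff (about 0.1 N m), stays where left, no latch. It closes towards the robot's right, across the front of the mouth.
- door_hinge (a point): point on the hinge axis, 38 mm above the bench, at x -104, y +88 mm in chamber axes; turns with the door. Door: steel panel 160 mm long, 10 mm thick (5 either side of the axis), 4 to 72 mm above the bench; shut it lies 9 mm off the chamber's face. At angle a it runs from the hinge along (-sin a, -cos a) in chamber x, y; its outer face looks along (-cos a, sin a).
- door_outer (a point): point on the door's outer face where it is best pushed: 100 mm from the hinge axis, 38 mm above the bench. Its axes turn with the door: -y runs towards the free edge, -x is the outward normal. When the door stands open this face looks to the robot's left.
- holder: round steel sample holder standing loose on the tray's floor, its place on it varies: flange 46 mm wide and 11 mm high with a 30 mm hub on top, 20 mm high in all; origin at the centre of its underside. Not to be touched.
- spare_holder: spare steel holder, same shape as the one on the tray (46 mm wide, 20 mm high), loose on the bench, not part of the job; origin at its underside. To be left alone.
- solvent: amber glass bottle with black cap, 48 mm wide, 110 mm high, loose on the bench; origin at its underside. To be left alone.
- spool: small brass wire spool, 44 mm wide, 26 mm high, standing on the low roof of the chamber, 78 mm above the bench; origin at its underside. To be left alone.
- dish: shallow white ceramic dish, 80 mm wide, 18 mm high, loose on the bench; origin at its underside. To be left alone.
- screwdriver: screwdriver with black handle, 150 mm long, lying on the bench; origin at its underside. To be left alone.
- parts_box: open black plastic box, 100 x 70 mm, 30 mm high, loose on the bench; origin at its underside. To be left alone.
- mouse: black computer mouse, 100 x 60 mm, 30 mm high, loose on the bench; origin at its underside. To be left alone.

How it is judged:
On the way, in this order (a step that is already met when the one before it is completed fails the run):
1. the tray is fully home while the door still stands open (value of joint tray below 0.004 m and value of joint door above 0.9 rad), for 0.2 s.
2. the door is shut over the tray (value of joint door below 0.05 rad and value of joint tray below 0.004 m), for 0.2 s.
At the end, for the whole second after the job is handed in: tray within 4 mm of fully home, door within 0.05 rad of shut and at rest, the holder at rest upright on the tray's floor (all of step 2 and value of joint tray above -0.005 m and velocity of joint door between -0.02 and 0.02 rad/s and not (x of holder in the frame of tray_floor above 0.07 m or x of holder in the frame of tray_floor below -0.07 m or y of holder in the frame of tray_floor above 0.055 m or y of holder in the frame of tray_floor below -0.055 m or z of holder in the frame of tray_floor above 0.008 m or angle between holder's own z axis and vertical above 0.3 rad) and linear speed of holder below 0.02 m/s); the robot touches nothing.
It fails at once if the door is swung below 1.1 rad while the tray still stands out more than 10 mm (value of joint door below 1.1 rad and value of joint tray above 0.01 m).
It fails at once if the holder is lifted more than 8 mm, tipped over 0.3 rad or thrown off the tray (x of holder in the frame of tray_floor above 0.07 m or x of holder in the frame of tray_floor below -0.07 m or y of holder in the frame of tray_floor above 0.055 m or y of holder in the frame of tray_floor below -0.055 m or z of holder in the frame of tray_floor above 0.008 m or angle between holder's own z axis and vertical above 0.3 rad).
It fails at once if the robot touches the holder (over 1 N) (contact force between any of the arm, the fingers and holder above 1 N).
It fails at once if another thing on the bench is moved more than 25 mm (distance of any of spare_holder, solvent, spool, dish, screwdriver, parts_box, mouse from where it was at the start of the episode above 0.025 m).
It also fails if it takes over 58 s, if anything falls off the work surface, if the arm or the gripper's body presses on something with over 40 N, if the wrist force passes 120 N, or if a joint passes its speed limit or range.

## Working session

There is one attempt and no reset: what is moved stays moved. The work goes in short steps, Python scripts to look and compute and a shell command to move; the robot and the scene stay as the last step left them, time stands still between calls to the robot, and variables do not carry over. Pictures are saved under pics/ and viewed, about 8 in all and at most 12, crops included, and the job is handed in when it is done.

```bash
ls; mkdir -p pics; cat > h.py <<'E'
import numpy as np, cv2
from scipy.spatial.transform import Rotation as R
from plant import r
def snap(n,out=None):
    s=r.snapshot(n)
    if out: cv2.imwrite('pics/'+out,s['pixels'][:,:,::-1])
    np.savez('/tmp/'+n+'.npz',**{k:np.array(v) for k,v in s.items()})
    return s
def cloud(s):
    K=np.array(s['K']);k1=float(s['k1'])
    v,u=np.mgrid[0:480,0:640].astype(float)
    p=cv2.undistortPoints(np.stack([u.ravel(),v.ravel()],1)[:,None],K,np.array([k1,0,0,0,0.]))[:,0].reshape(480,640,2)
    z=s['range_z']
    c=np.stack([p[...,0]*z,-p[...,1]*z,-z],-1)
    a=np.array(s['attitude']); M=R.from_quat(a).as_matrix() if a.size==4 else a.reshape(3,3)
    w=c@M.T+np.array(s['position']); w[z==0]=np.nan
    return w
E
python3 - <<'E'
from h import *
st=r.get_state(); print(st,r.tips_ahead)
for n in ['scene','side']:
    s=snap(n,n+'0.png'); print(n,s['position'],s['attitude'],s['k1'])
E
```

```text
pics
{'clock': 0.0, 'q': array([-1.14720889,  0.68998342, -0.19451784,  1.5663604 ,  0.15729912,
        0.90252593, -0.21515246]), 'qd': array([-0.00138968, -0.00171775, -0.00186866,  0.00288971, -0.00213855,
       -0.00114849,  0.00038905]), 'joint_torque': array([-5.24218849e-04, -5.27580178e+01, -1.26730286e+00, -1.53431743e+01,
       -5.26601239e-02,  6.55260388e-03,  1.73976769e-04]), 'tool_pos': array([0.23730449, 0.57753039, 0.25690611]), 'eef_rot': array([ 1.93644333e-01,  9.81071345e-01, -9.35458428e-04, -1.14020453e-04]), 'contact_force': array([ 0.0955446 ,  0.15853097, -0.66054985]), 'moment': array([ 0.02373586, -0.01002558, -0.00623379]), 'opening': 1.002593211127032} 0.019
scene [ 1.24491312 -0.76094502  0.7499658 ] [0.45079553 0.17190266 0.30150276 0.82239221] -0.06193490992243154
side [ 0.40815684 -0.5809197   0.75820335] [ 0.36570871 -0.04140543 -0.12823682  0.92092239] -0.01618994696052529
```

View pics/scene0.png

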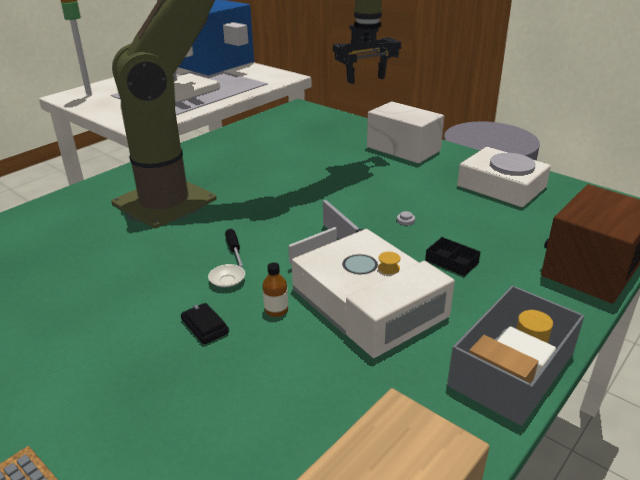

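View pics/side0.png

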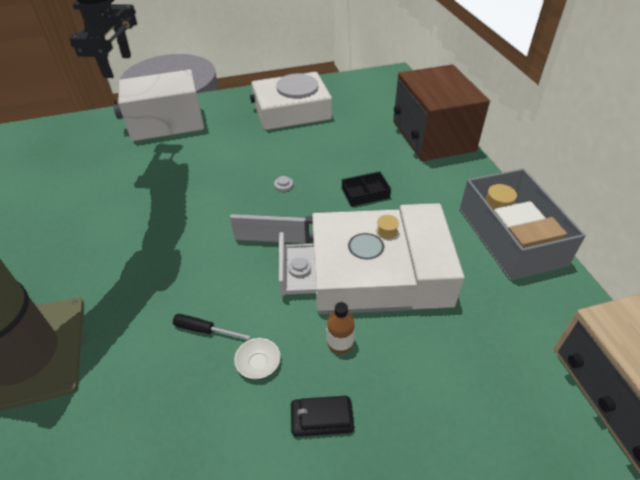

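The side picture shows the chamber (313–458, 207–307), the tray plate at about column 282 (rows 235–293), and the door (232–308, rows 215–245). The spare holder is at (284,184), the bottle at (341,328), the dish at (258,359) and the screwdriver at (210,327).

```bash
cat > fit.py <<'E'
from h import *
from scipy.optimize import minimize
s=dict(np.load('/tmp/side.npz')); w=cloud(s)
v,u=np.mgrid[0:480,0:640]
m=(w[...,2]>.074)&(w[...,2]<.0985)&(u>300)&(u<470)&(v>195)&(v<310)
n,l,st,_=cv2.connectedComponentsWithStats(m.astype(np.uint8)); k=1+np.argmax(st[1:,4])
p=w[l==k]; rect=cv2.minAreaRect(p[:,:2].astype(np.float32)); print('n',len(p),rect)
# axis: via box, long axis
b=cv2.boxPoints(rect); e=[b[1]-b[0],b[2]-b[1]]; e=max(e,key=np.linalg.norm); 
yaw=np.arctan2(e[1],e[0]); yaw=(yaw+np.pi/2)%np.pi-np.pi/2
c,sn=np.cos(yaw),np.sin(yaw); Rm=np.array([[c,-sn],[sn,c]])
q=p[:,:2]@Rm; lo,hi=np.percentile(q,[.3,99.7],axis=0); print('yaw',yaw,'ext',hi-lo,'z',np.percentile(p[:,2],[10,50,90]))
# low/high step: x=90
zs=p[:,2]; xs=q[:,0]; 
o=np.array([(lo[0]+hi[0])/2-.0425,(lo[1]+hi[1])/2]); O=Rm@o; print('origin',O)
np.savez('/tmp/ch.npz',O=O,yaw=yaw)
loc=(w[...,:2]-O)@Rm
# step check
g=(abs(loc[...,1])<.08)&(w[...,2]>.088)&(w[...,2]<.097)&(loc[...,0]>.06); print('step x',np.percentile(loc[g][:,0],[1,99]))
# door: x<-0.1,y>0.05
d=(loc[...,0]<-.11)&(loc[...,0]>-.30)&(loc[...,1]>.05)&(loc[...,1]<.17)&(w[...,2]>.015)&(w[...,2]<.08)&(u>220)&(u<320)&(v>200)
P=loc[d]; print('door n',len(P)); t=d&(w[...,2]>.066); T=loc[t]
for nm,A in(('all',P),('top',T)):
    f=cv2.fitLine(A.astype(np.float32),cv2.DIST_HUBER,0,.01,.01).ravel(); f=f if f[0]<0 else np.r_[-f[:2],f[2:]]
    print(nm,len(A),'angle',np.arctan2(-f[0],-f[1]),f,'x range',np.percentile(A[:,0],[1,99]),np.percentile(A[:,1],[1,99]))
# plate
d=(loc[...,0]<-.11)&(abs(loc[...,1])<.064)&(w[...,2]>.05)&(w[...,2]<.066)&(loc[...,0]>-.25)
print('plate',np.percentile(loc[d],[2,50,98],axis=0),d.sum())
d=(loc[...,0]<-.13)&(abs(loc[...,1])<.055)&(w[...,2]>.02)&(w[...,2]<.05)&(loc[...,0]>-.25)
# world others
for nm,(a,bb) in dict(spare=(284,182),solv=(341,308),dish=(258,359),drv=(190,323),drvtip=(247,338),holder=(299,265),doorend=(234,218)).items(): print(nm,w[bb,a].round(3),loc[bb,a].round(3))
E
python3 fit.py
```

```text
n 10534 ((0.6880347728729248, 0.004421457648277283), (0.20295925438404083, 0.26453205943107605), 77.17707824707031)
yaw -0.22380221 ext [0.26264122 0.19946472] z [0.07598774 0.07818603 0.0916614 ]
origin [0.6463617  0.01348768]
step x [0.09131208 0.42695489]
door n 1678
all 1678 angle 1.70656 [-0.99079823  0.13534698 -0.2060297   0.09900893] x range [-0.26010584 -0.11115123] [0.05237399 0.11020199]
top 342 angle 1.7118648 [-0.99006635  0.14060111 -0.17098814  0.09627195] x range [-0.25981785 -0.11206407] [0.08548853 0.11323931]
plate [[-0.15875227 -0.06190967]
 [-0.15502283 -0.00825606]
 [-0.1514199   0.0621591 ]] 212
spare [0.561 0.317 0.018] [-0.151  0.277]
solv [ 0.56  -0.138  0.109] [-0.051 -0.166]
dish [ 0.411 -0.13   0.005] [-0.197 -0.192]
drv [ 0.305 -0.033  0.023] [-0.322 -0.121]
drvtip [ 0.4   -0.088  0.013] [-0.218 -0.153]
holder [0.528 0.032 0.039] [-0.12  -0.008]
doorend [0.424 0.173 0.067] [-0.252  0.106]
```

```bash
python3 -m inch '[[0.4,-1,0,0.4,0],[0.4,-1,0,0.4,0],[0.4,-1,0,0.4,0],[0.4,-1,0,0.4,0],[0.4,-1,0,0,0]]' 20; python3 -m inch '[[0.4,-1,0,0,0],[0.4,-1,0,0,0],[0.4,-1,0,0,0],[0.4,-1,0,0,0],[0.4,-1,0,0,0]]'; python3 -m inch '[[0.4,-1,0,0,0],[0.4,-1,0,0,0],[0.4,-1,0,0,0],[0.4,-1,0,0,0],[0.4,-1,0,0,0]]';python3 -m inch '[[0.4,-1,0,0,0],[0.4,-1,0,0,0],[0.4,-1,0,0,0],[0.4,-1,0,0,0],[0.4,-1,0,0,0]]'; python3 -m inch '[[0,0,0,0,0],[0,0,0,0,0],[0,0,0,0,0]]'
```

```text
clock: 0.6
tool_pos: [0.2877, 0.4518, 0.2574]
eef_rot: [0.11, 0.994, -0.0, -0.0]
contact_force: [1.8, -0.3, 0.7]
opening: 0.569
clock: 1.1
tool_pos: [0.3377, 0.3269, 0.2575]
eef_rot: [0.111, 0.994, -0.0, -0.0]
contact_force: [-0.4, 0.4, -0.4]
opening: 0.117
clock: 1.6
tool_pos: [0.3877, 0.202, 0.2576]
eef_rot: [0.111, 0.994, -0.0, -0.0]
contact_force: [-0.0, -0.3, 0.9]
opening: 0.007
clock: 2.1
tool_pos: [0.4376, 0.077, 0.2576]
eef_rot: [0.111, 0.994, -0.0, -0.0]
contact_force: [0.4, 0.1, 0.3]
opening: 0.008
clock: 2.4
tool_pos: [0.4371, 0.0792, 0.2577]
eef_rot: [0.11, 0.994, 0.0, -0.0]
contact_force: [0.1, 0.0, -0.4]
opening: 0.001
```

```bash
python3 -m inch '[[0.3,-0.8,-0.5,0,0],[0.2,0,-0.5,0,0],[0,0,0,0,0],[0,0,0,0,0]]'; python3 - <<'E'
from h import *
s=snap('wrist','w1.png'); w=cloud(s); c=np.load('/tmp/ch.npz'); y=float(c['yaw']); Rm=np.array([[np.cos(y),-np.sin(y)],[np.sin(y),np.cos(y)]])
loc=(w[...,:2]-c['O'])@Rm; z=w[...,2]
d=(loc[...,0]<-.115)&(loc[...,0]>-.2)&(abs(loc[...,1])<.07)&(z>.052)&(z<.068)
if d.any(): print('plate',d.sum(),np.percentile(loc[d],[2,50,98],axis=0),np.median(z[d]))
d=(loc[...,0]<-.11)&(loc[...,0]>-.28)&(loc[...,1]>.075)&(loc[...,1]<.13)&(z>.066)&(z<.078)
if d.any():
  A=loc[d]; f=cv2.fitLine(A.astype(np.float32),2,0,.01,.01).ravel(); print('door',len(A),f,np.percentile(A,[2,98],axis=0))
d=(z>.07)&(z<.085)&(loc[...,0]<-.02)&(loc[...,0]>-.12)&(abs(loc[...,1])<.12)
if d.any(): print('roof',d.sum(),np.percentile(loc[d],[1,99],axis=0))
E
```

```text
clock: 2.8
tool_pos: [0.4496, 0.0595, 0.2325]
eef_rot: [0.11, 0.994, 0.0, -0.001]
contact_force: [-0.8, 0.6, 0.4]
opening: 0.003
plate 1881 [[-0.15912996 -0.05635557]
 [-0.15704826  0.00354382]
 [-0.15145275  0.06435751]] 0.061421341169472676
door 2685 [ 0.9910016  -0.13384977 -0.19131745  0.10267812] [[-0.25902269  0.08981399]
 [-0.11387679  0.11484548]]
roof 308 [[-0.11931867  0.00126853]
 [-0.06039332  0.10229262]]
```

View pics/w1.png

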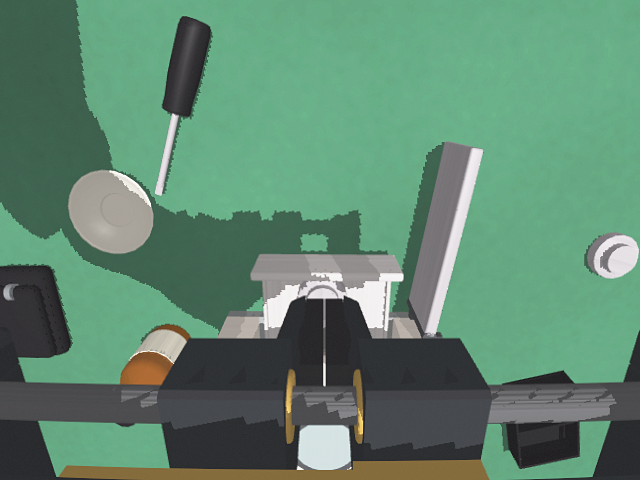

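The wrist picture agrees with the side fit. It shows the plate's top edge at (252–403, 268) with the holder behind it, and the door running from (460,145) to (430,335). Going down in front of the plate.

```bash
python3 -m inch '[[0,0,-1,0,0],[0,0,-1,0,0],[0,0,-1,0,0],[0,0,-1,0,0],[0,0,0,0,0]]'; python3 -m inch '[[0,0,-1,0,0],[0,0,-1,0,0],[0,0,-1,0,0],[0,0,0,0,0],[0,0,0,0,0]]'; python3 -m inch '[[0.39,-0.09,0,0,0],[0.39,-0.09,0,0,0],[0.2,-0.05,0,0,0],[0,0,0,0,0]]'
```

```text
clock: 3.35
tool_pos: [0.4486, 0.0589, 0.1311]
eef_rot: [0.11, 0.994, -0.001, -0.002]
contact_force: [-0.5, -0.4, 0.4]
opening: 0.001
clock: 3.85
tool_pos: [0.4503, 0.0586, 0.0587]
eef_rot: [0.111, 0.994, 0.0, 0.0]
contact_force: [-0.8, 0.8, -0.6]
opening: 0.009
clock: 4.25
tool_pos: [0.476, 0.0521, 0.0586]
eef_rot: [0.112, 0.994, 0.001, 0.001]
contact_force: [0.1, -0.9, 0.3]
opening: 0.003
```

```bash
for i in 1; do python3 -m inch '[[0.1,-0.02,0,0,0],[0.1,-0.02,0,0,0],[0.1,-0.02,0,0,0],[0.1,-0.03,0,0,0],[0.1,-0.03,0,0,0]]'; python3 -m inch '[[0.15,-0.035,0,0,0],[0.15,-0.035,0,0,0],[0.15,-0.035,0,0,0],[0.15,-0.035,0,0,0],[0.15,-0.035,0,0,0]]';python3 -m inch '[[0.15,-0.035,0,0,0],[0.15,-0.035,0,0,0],[0.15,-0.035,0,0,0],[0.15,-0.035,0,0,0],[0.15,-0.035,0,0,0]]'; done
```

```text
clock: 4.75
tool_pos: [0.4863, 0.0498, 0.0576]
eef_rot: [0.11, 0.994, 0.0, -0.001]
contact_force: [-2.0, 1.1, 0.4]
opening: 0.002
clock: 5.25
tool_pos: [0.5061, 0.0452, 0.0576]
eef_rot: [0.111, 0.994, 0.0, -0.0]
contact_force: [-2.5, 2.2, -0.9]
opening: 0.004
clock: 5.75
tool_pos: [0.5247, 0.0406, 0.0577]
eef_rot: [0.111, 0.994, 0.0, -0.0]
contact_force: [-2.4, 1.5, -0.1]
opening: 0.009
```

```bash
python3 -m inch '[[0.15,-0.035,0,0,0],[0.15,-0.035,0,0,0],[0.15,-0.035,0,0,0],[0.1,-0.025,0,0,0],[0.05,-0.01,0,0,0]]'; python3 -m inch '[[0.05,-0.01,0,0,0],[0.05,-0.01,0,0,0],[0.05,-0.01,0,0,0],[0.05,-0.01,0,0,0]]';  python3 -m inch '[[0.05,-0.01,0,0,0],[0.05,-0.01,0,0,0],[0.05,-0.01,0,0,0]]'
```

```text
clock: 6.25
tool_pos: [0.5399, 0.0369, 0.0578]
eef_rot: [0.111, 0.994, -0.0, 0.0]
contact_force: [-3.1, 2.5, -0.2]
opening: 0.006
clock: 6.65
tool_pos: [0.5444, 0.0358, 0.0578]
eef_rot: [0.111, 0.994, -0.0, -0.0]
contact_force: [-2.3, 0.7, 0.5]
opening: 0.005
clock: 6.95
tool_pos: [0.5462, 0.0354, 0.0577]
eef_rot: [0.111, 0.994, -0.001, -0.002]
contact_force: [-7.6, 2.3, 7.1]
opening: 0.004
```

```bash
python3 -m inch '[[0.05,-0.01,0,0,0],[0.05,-0.01,0,0,0]]'; python3 -m inch '[[0.05,-0.01,0,0,0],[0,0,0,0,0],[0,0,0,0,0],[0,0,0,0,0]]'; python3 - <<'E'
from h import *
s=snap('side','s2.png')
cv2.imwrite('pics/s2c.png',cv2.resize(s['pixels'][180:320,220:400,::-1],None,fx=4,fy=4,interpolation=2))
E
```

```text
clock: 7.15
tool_pos: [0.5463, 0.0354, 0.0577]
eef_rot: [0.11, 0.994, -0.001, -0.004]
contact_force: [-12.7, 4.3, 12.0]
opening: 0.008
clock: 7.55
tool_pos: [0.5463, 0.0354, 0.0577]
eef_rot: [0.11, 0.994, -0.001, -0.005]
contact_force: [-12.5, 3.3, 10.2]
opening: 0.003
```

View pics/s2c.png

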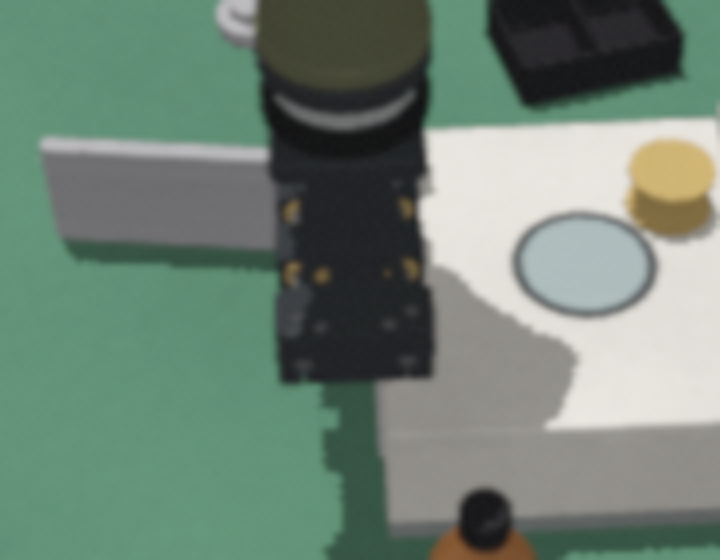

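```bash
python3 -m inch '[[-0.3,0.07,0,0,0],[-0.6,0.14,0,0,0],[-0.9,0.2,0,0,0],[-0.9,0.2,0,0,0],[0,0,1,0,0]]'; python3 -m inch '[[0,0,1,0,0],[0,0,1,0,0],[0,0,1,0,0],[0,0,1,0,0],[0,0,0,0,0]]'; python3 - <<'E'
from h import *
s=snap('wrist','w2.png'); w=cloud(s); c=np.load('/tmp/ch.npz'); y=float(c['yaw']); Rm=np.array([[np.cos(y),-np.sin(y)],[np.sin(y),np.cos(y)]])
loc=(w[...,:2]-c['O'])@Rm; z=w[...,2]
d=(loc[...,0]<-.085)&(loc[...,0]>-.2)&(abs(loc[...,1])<.06)&(z>.030)&(z<.066)
print('plate',d.sum(),np.percentile(loc[d],[2,50,98],axis=0),np.median(z[d]))
d=(loc[...,0]<-.11)&(loc[...,0]>-.28)&(loc[...,1]>.075)&(loc[...,1]<.13)&(z>.066)&(z<.078)
A=loc[d]; f=cv2.fitLine(A.astype(np.float32),2,0,.01,.01).ravel(); print('door',len(A),f,np.percentile(A,[2,98],axis=0))
d=(z>.07)&(z<.085)&(loc[...,0]<-.02)&(loc[...,0]>-.12)&(abs(loc[...,1])<.06)
if d.any(): print('roof',d.sum(),np.percentile(loc[d],[1,99],axis=0))
E
```

```text
clock: 8.1
tool_pos: [0.4808, 0.0503, 0.0812]
eef_rot: [0.109, 0.994, -0.001, -0.003]
contact_force: [0.3, -0.2, -0.8]
opening: 0.007
clock: 8.6
tool_pos: [0.4875, 0.0499, 0.1856]
eef_rot: [0.112, 0.994, 0.001, 0.004]
contact_force: [0.4, -0.3, -0.4]
opening: 0.004
plate 2126 [[-0.09290832 -0.05818483]
 [-0.09197577 -0.02952095]
 [-0.08592118  0.0589398 ]] 0.052519180820282535
door 4216 [ 0.99086565 -0.13485275 -0.19281043  0.10265   ] [[-0.25875928  0.08983551]
 [-0.11390856  0.1147842 ]]
roof 94 [[-0.09008115 -0.03766073]
 [-0.05515894  0.0010207 ]]
```

View pics/w2.png

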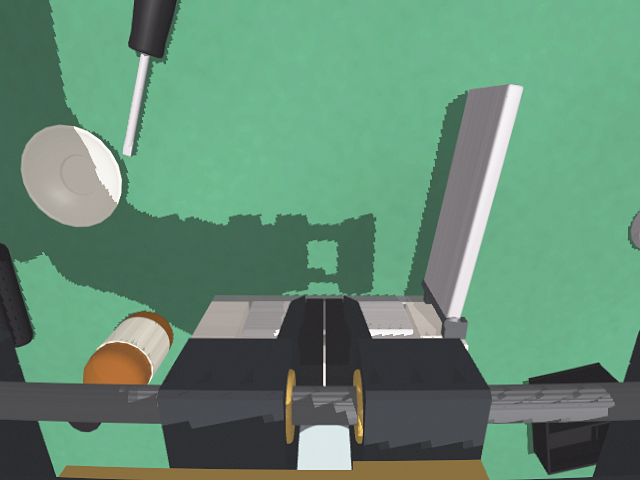

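The tray plate now reads at x = -0.093 in chamber axes, which is home, and the hard stop was felt. The door (490,85 to 450,330) still stands at about 1.7 rad. Next, a path for pushing the door.

```bash
cat > path.py <<'E'
from h import *
c=np.load('/tmp/ch.npz'); y=float(c['yaw']); Rm=np.array([[np.cos(y),-np.sin(y)],[np.sin(y),np.cos(y)]])
def W(l): return c['O']+Rm@np.array(l)
p=r.get_state()['tool_pos']; print('now',p,'loc',Rm.T@(p[:2]-c['O']))
print('start',W([-.203,.16]))
prev=None
for a in np.r_[np.arange(1.7,-.01,-.1)]:
    n=np.array([-np.cos(a),np.sin(a)]);t=np.array([-np.sin(a),-np.cos(a)])
    h=.0095*abs(np.cos(a))+.0175*abs(np.sin(a))
    q=W(np.array([-.104,.088])+.1*t+(.005+h)*n)
    print(round(a,2),q.round(4),None if prev is None else ((q-prev)/.025).round(2)); prev=q
E
python3 path.py; python3 -m inch '[[0,1,0,0,0],[0,1,0,0,0],[0,1,0,0,0],[0,1,0,0,0],[0,1,0,0,0]]'; python3 -m inch '[[0,1,0,0,0],[0,0.7,0,0,0],[0,0,0,0,0],[0,0,0,0,0]]'
```

```text
now [0.48656553 0.04965789 0.18418036] loc [-0.16383853 -0.00019679]
start [0.48393457 0.21455092]
1.7 [0.4788 0.1791] None
1.6 [0.4734 0.1695] [-0.22 -0.38]
1.5 [0.4692 0.1605] [-0.17 -0.36]
1.4 [0.4659 0.1515] [-0.13 -0.36]
1.3 [0.4634 0.1421] [-0.1  -0.38]
1.2 [0.4619 0.1322] [-0.06 -0.39]
1.1 [0.4614 0.1221] [-0.02 -0.41]
1.0 [0.462  0.1117] [ 0.02 -0.41]
0.9 [0.4637 0.1013] [ 0.07 -0.42]
0.8 [0.4665 0.091 ] [ 0.11 -0.41]
0.7 [0.4705 0.0809] [ 0.16 -0.41]
0.6 [0.4757 0.0711] [ 0.21 -0.39]
0.5 [0.482  0.0618] [ 0.25 -0.37]
0.4 [0.4894 0.0532] [ 0.3  -0.34]
0.3 [0.4978 0.0454] [ 0.34 -0.31]
0.2 [0.5071 0.0385] [ 0.37 -0.27]
0.1 [0.5173 0.0327] [ 0.41 -0.23]
-0.0 [0.5282 0.0281] [ 0.43 -0.19]
clock: 9.15
tool_pos: [0.4846, 0.1756, 0.1816]
eef_rot: [0.111, 0.994, -0.0, -0.0]
contact_force: [-0.6, 0.3, -0.8]
opening: 0.007
clock: 9.55
tool_pos: [0.4844, 0.2164, 0.1818]
eef_rot: [0.111, 0.994, -0.001, -0.0]
contact_force: [0.2, -0.2, 0.6]
opening: 0.003
```

```bash
python3 -m inch '[[0,0,-1,0,0],[0,0,-1,0,0],[0,0,-1,0,0],[0,0,-1,0,0],[0,0,-0.9,0,0]]'; python3 -m inch '[[0,0,0,0,0],[0,-0.4,0,0,0],[-0.1,-0.4,0,0,0],[-0.1,-0.4,0,0,0],[0,0,0,0,0]]'; python3 -m inch '[[-0.1,-0.2,0,0,0],[-0.1,-0.2,0,0,0],[-0.1,-0.2,0,0,0],[-0.1,-0.2,0,0,0],[0,0,0,0,0]]'
```

```text
clock: 10.05
tool_pos: [0.4847, 0.2149, 0.0589]
eef_rot: [0.112, 0.994, -0.001, -0.0]
contact_force: [-0.0, 0.1, -0.1]
opening: -0.001
clock: 10.55
tool_pos: [0.4793, 0.1844, 0.0611]
eef_rot: [0.112, 0.994, -0.001, 0.0]
contact_force: [-0.5, 0.2, 0.2]
opening: 0.005
clock: 11.05
tool_pos: [0.4688, 0.1663, 0.0602]
eef_rot: [0.111, 0.994, -0.001, -0.0]
contact_force: [0.6, 0.0, 0.6]
opening: 0.003
```

```bash
python3 -m inch '[[-0.09,-0.18,0,0,0],[-0.09,-0.18,0,0,0],[-0.06,-0.18,0,0,0],[-0.06,-0.18,0,0,0],[-0.05,-0.19,0,0,0]]'; python3 -m inch '[[-0.05,-0.19,0,0,0],[-0.03,-0.2,0,0,0],[-0.03,-0.2,0,0,0],[0,0,0,0,0]]'; python3 - <<'E'
from h import *
s=snap('side','s3.png')
cv2.imwrite('pics/s3c.png',cv2.resize(s['pixels'][180:320,220:400,::-1],None,fx=4,fy=4,interpolation=2))
E
```

```text
clock: 11.55
tool_pos: [0.4606, 0.1443, 0.0603]
eef_rot: [0.111, 0.994, 0.0, -0.0]
contact_force: [1.2, 2.1, -0.1]
opening: 0.007
clock: 11.95
tool_pos: [0.4575, 0.1284, 0.0602]
eef_rot: [0.112, 0.994, -0.001, -0.0]
contact_force: [-0.8, 0.0, -1.0]
opening: 0.005
```

View pics/s3c.png

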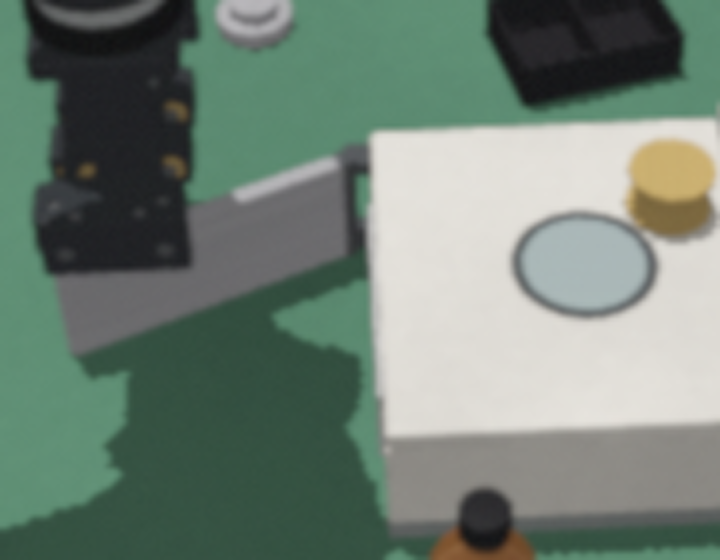

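The door has swung to about 1.15 rad (free edge at 75,355 in the crop) and is following the fingers. Carrying on along the arc.

```bash
python3 -m inch '[[0.01,-0.2,0,0,0],[0.01,-0.2,0,0,0],[0.02,-0.2,0,0,0],[0.02,-0.2,0,0,0],[0.04,-0.21,0,0,0]]'; python3 -m inch '[[0.05,-0.21,0,0,0],[0.06,-0.21,0,0,0],[0.07,-0.2,0,0,0],[0.08,-0.2,0,0,0],[0.09,-0.2,0,0,0]]'; python3 -m inch '[[0.1,-0.2,0,0,0],[0.11,-0.19,0,0,0],[0.12,-0.19,0,0,0],[0.13,-0.18,0,0,0],[0.14,-0.18,0,0,0]]'; python3 path.py | head -1
```

```text
clock: 12.5
tool_pos: [0.4605, 0.1042, 0.0602]
eef_rot: [0.111, 0.994, 0.0, -0.0]
contact_force: [1.1, 0.1, 0.2]
opening: 0.005
clock: 13.0
tool_pos: [0.4693, 0.0787, 0.0602]
eef_rot: [0.111, 0.994, -0.0, -0.0]
contact_force: [-0.5, 1.2, 0.4]
opening: 0.002
clock: 13.5
tool_pos: [0.4844, 0.0552, 0.0603]
eef_rot: [0.111, 0.994, -0.0, -0.0]
contact_force: [-0.4, -0.0, 0.2]
opening: 0.006
now [0.48440393 0.05524077 0.06025093] loc [-0.16718527  0.00476711]
```

```bash
python3 -m inch '[[0.15,-0.16,0,0,0],[0.16,-0.15,0,0,0],[0.17,-0.14,0,0,0],[0.18,-0.13,0,0,0],[0.18,-0.12,0,0,0]]'; python3 -m inch '[[0.2,-0.1,0,0,0],[0.2,-0.09,0,0,0],[0.15,-0.07,0,0,0],[0.15,-0.06,0,0,0],[0,0,0,0,0]]'; python3 path.py | head -1;  python3 -m inch '[[0.1,-0.03,0,0,0],[0.1,-0.03,0,0,0],[0,0,0,0,0]]'
```

```text
clock: 14.0
tool_pos: [0.5055, 0.0378, 0.0602]
eef_rot: [0.111, 0.994, -0.0, -0.0]
contact_force: [-1.1, 1.0, 0.1]
opening: 0.005
clock: 14.5
tool_pos: [0.5234, 0.0297, 0.0602]
eef_rot: [0.111, 0.994, 0.0, 0.0]
contact_force: [-0.2, 0.3, 1.0]
opening: 0.006
now [0.52342409 0.02970954 0.06024335] loc [-0.12347188 -0.0114673 ]
clock: 14.8
tool_pos: [0.528, 0.0284, 0.0602]
eef_rot: [0.111, 0.994, -0.0, 0.0]
contact_force: [0.9, -0.5, -0.8]
opening: 0.008
```

```bash
python3 -m inch '[[0.05,-0.01,0,0,0],[0.05,-0.01,0,0,0],[0,0,0,0,0]]'; python3 -m inch '[[0.05,-0.01,0,0,0],[0.05,-0.01,0,0,0],[0,0,0,0,0],[0,0,0,0,0]]'; python3 path.py | head -1
```

```text
clock: 15.1
tool_pos: [0.5281, 0.0285, 0.0602]
eef_rot: [0.111, 0.994, -0.0, -0.002]
contact_force: [-5.5, 2.5, 5.0]
opening: 0.005
clock: 15.5
tool_pos: [0.5282, 0.0284, 0.0601]
eef_rot: [0.11, 0.994, -0.001, -0.004]
contact_force: [-9.1, 3.7, 9.0]
opening: 0.01
now [0.52815558 0.02838814 0.06013715] loc [-0.11856512 -0.01170565]
```

The fingers are at the stop with 9 N, at x = -0.1186 where the path predicted -0.1185. Backing away and checking.

```bash
python3 -m inch '[[-0.3,0.07,0,0,0],[-0.6,0.14,0,0,0],[-0.9,0.2,0,0,0],[-0.5,0.1,0.5,0,0],[0,0,1,0,0]]'; python3 -m inch '[[0,0.4,1,0,0],[-0.4,1,1,0,0],[-0.4,1,1,0,0],[-0.4,1,1,0,0],[-0.4,1,0,0,0]]'; python3 -m inch '[[-0.4,1,0,0,0],[-0.4,1,0,0,0],[-0.4,1,0,0,0],[0,0,0,0,0],[0,0,0,0,0]]'; python3 - <<'E'
from h import *
s=snap('side','s4.png')
cv2.imwrite('pics/s4c.png',cv2.resize(s['pixels'][160:360,200:470,::-1],None,fx=2.9,fy=2.9,interpolation=2))
w=cloud(s); c=np.load('/tmp/ch.npz'); y=float(c['yaw']); Rm=np.array([[np.cos(y),-np.sin(y)],[np.sin(y),np.cos(y)]])
loc=(w[...,:2]-c['O'])@Rm; z=w[...,2]
d=(loc[...,0]<-.093)&(loc[...,0]>-.14)&(abs(loc[...,1])<.09)&(z>.06)&(z<.08)
A=loc[d]; f=cv2.fitLine(A.astype(np.float32),2,0,.01,.01).ravel(); print('door top',len(A),'angle',np.arctan(f[0]/f[1]),f,np.percentile(A,[2,98],axis=0))
E
```

```text
clock: 16.0
tool_pos: [0.4727, 0.0409, 0.097]
eef_rot: [0.11, 0.994, -0.001, -0.002]
contact_force: [1.2, 0.0, 0.5]
opening: 0.01
clock: 16.5
tool_pos: [0.437, 0.1522, 0.2006]
eef_rot: [0.111, 0.994, 0.002, 0.003]
contact_force: [0.7, 0.1, -0.4]
opening: 0.004
clock: 17.0
tool_pos: [0.4055, 0.2256, 0.1978]
eef_rot: [0.11, 0.994, 0.0, 0.0]
contact_force: [-0.4, 0.1, 0.4]
opening: 0.008
door top 346 angle 0.012434439 [ 0.01243412  0.9999227  -0.10323589  0.00354295] [[-0.1083399  -0.06987791]
 [-0.0958074   0.08791742]]
```

View pics/s4c.png

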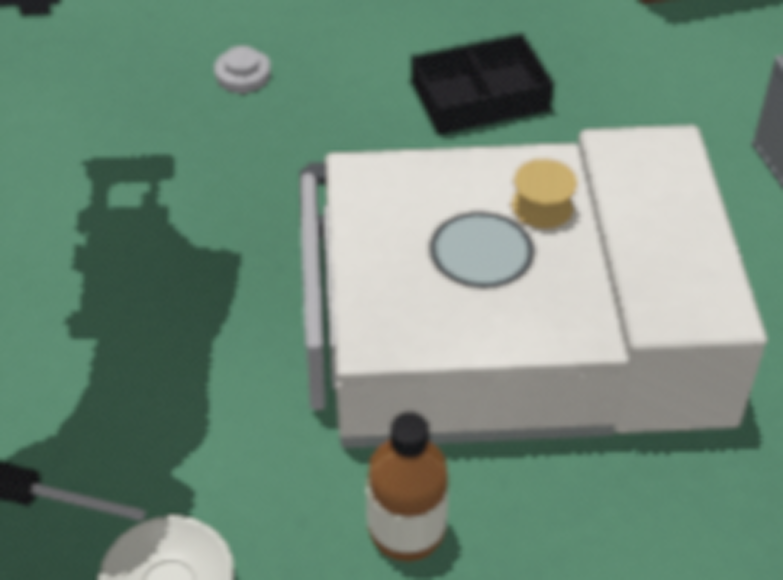

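The door lies shut and parallel to the face (305–322, rows 170–408 in the crop). Bottle, spool, box and spare holder are where they were, and the hand is clear. Handing in.

```bash
python3 -c "
from plant import r
print(r.finish_job(), r.get_state()['clock'])"
```

```text
the job is handed in; nothing more can be done
the job is handed in; nothing more can be done
```

I pushed the tray home with closed fingertips on its front plate while the door stood open at about 1.7 rad. Then I swung the door shut by its outer face, moved the hand away and handed the job in at about 17 s. No verdict was reported.

- **Tray:** it met its stop at about 12 N. With the door still open, the plate's face measured at x = -0.093 m in chamber axes, which is home to within about 1 mm.
- **Door:** it met its stop at about 9 N. After the hand was away, the camera fit gave an angle of about 0.012 rad, below the 0.05 limit.
- **Odd reading:** the wrist showed an upward force of about 9 to 12 N while pressing on both stops. It vanished on release, and I did not find its cause.
- **Other things:** in the last picture the bottle, spool, parts box and spare holder look unmoved. The dish and screwdriver were only partly in that crop and the mouse was outside it. I checked this by eye only.
- **Not checked:** the holder is out of sight behind the door, so I did not check it after closing. I pushed the tray slowly (about 20 to 40 mm/s) and the fingers stayed outside the front plate.

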